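Stand the fallen beacon up, then switch the bench isolator on

TASK

The signal beacon has toppled into the sweep of the power isolator's long lever. First stand the beacon upright in the middle of the round rubber mat and let go of it; then throw the isolator's lever from off fully over to its on stop. Leave the beacon standing there, do not turn the knob on the other box, and do not shift or knock over anything else on the bench.

Things in the scene. Friction and masses are not known exactly. Their poses are not given: they have to be found in the camera images.
- isolator: Power isolator: grey box 120 x 120 x 36 high fixed to the bench, with a black disc (72 diameter, top at 42) and on it a long black lever. Origin: centre of the box's underside, also the vertical turning axis of the lever; z up, x axis points out of its rear (away from the robot at yaw 0, yaw varies), y to the left of that.
- handle (a joint): Lever turn about the isolator's vertical axis, rad: 0 = off stop, 1.571 = on stop; grows clockwise seen from above. At q the lever points, in the isolator's frame, along (-cos t, -sin t), t = 0.785 - q: off = front right, on = front left. An over-centre spring resists with about 0.4 N m until 0.785, then snaps it on to the stop by itself. A push from the side is enough.
- handle_tip (a point): Outer end of the lever, mid height (55 above the bench), 115 from the turning axis. The blade is 16 wide and 22 high (44 to 66 above the bench), with a hub 44 in diameter and 24 high.
- beacon: Beacon: square black base 56 x 56 x 14, aluminium post 28 diameter from 14 to 78, amber lens 44 diameter from 78 to 110 (its top). 0.25 kg, heavy base. Origin: centre of the base's underside; z axis along the post to the lens. Starts toppled on one base edge and the lens rim, base in the lever's sweep, lens roughly to the isolator's left (+y), own x axis up.
- mat: Round black rubber mat, 110 diameter, 3 thick, fixed flat on the bench between the two boxes, nearer the robot. Origin: centre of its underside.
- selector: The other grey box, 120 x 120 x 36 high with a round black knob (56 diameter, top of its bar grip at 70 above the bench); not to be operated. Origin: centre of its underside. The two boxes may be either way round, left or right.
- selector_mark (a point): Point on the end of the selector knob's bar grip, 26 from the knob's axis; moves if the knob is turned.
- oiler: Bystander: grey plastic bottle with white cap, 48 diameter, 100 tall, standing just behind one corner of the isolator box. Origin: centre of its underside.
- black_flange: Bystander: black ring lying flat, 96 outside diameter, 28 high, on the bench in front of the selector box. Origin: centre of its underside.
- red_flange: Bystander: red ring lying flat, 96 outside diameter, 28 high, towards the back. Origin: centre of its underside.
- jar: Bystander: small jar, 48 diameter, 60 tall, standing between the two boxes behind the mat. Origin: centre of its underside.
- mug: Bystander: white mug, 76 diameter, 85 tall, to the robot's right. Origin: centre of its underside.
- tray: Bystander: blue open tray 140 x 200 x 50 high, to the robot's left. Origin: centre of its underside.
- wrench: Bystander: steel wrench lying at the back. Origin: centre of its underside (for the wrench: underside below its middle).

How it is judged:
By the outcome, as a careful person would: the job done as asked, in the order asked, and still so for the second after the job is handed in, with the robot touching nothing.
It also fails if it takes over 58 s, if anything falls off the work surface, if the arm or the gripper's body presses on something with over 40 N, if the wrist force passes 120 N, or if a joint passes its speed limit or range.

ROBOT

A 6-joint arm with a two-finger parallel gripper is mounted at the origin on the work surface. World frame = base frame: x ahead of the robot, y to its left, z up, the work surface at z = 0. Lengths are in m, angles in degrees, forces in N, time in s.
With the tool pointing down it reaches from about 0.4 to 0.825 m from the base axis. Payload 7 kg.
Tool frame: the origin (TCP) lies between the finger pads; the fingertips stand 19 mm ahead of it and the grasp point (between the pads) is the TCP; z points along the fingers, y is the line along which they close (so a half turn about z gives the same grasp; the last joint's range is limited). The gripper opens to 88 mm and grips with 3 to 60 N. Pads are 19 mm wide; open, the fingers measure 130 mm over their backs; the gripper's body (78 mm by 193 mm) begins 47 mm behind the grasp point.
Start: joints at [81.538, 20.546, 0.682, 0, -70.136, -16.507], TCP at [0.285, 0.612, 0.246] pointing down, gripper open.
Joint ranges: [-176.03, 176.03], [-82.01, 121.73], [-58.28, 71.71], [-173.87, 95.51], [-174.79, -0.11], [-173.66, 173.66]. Speed limits (degrees/s): [136.94, 136.94, 172.46, 180, 180, 180].

INTERFACE

Orientations are given as [roll, pitch, yaw] about the fixed x, y, z axes, in that order (R = Rz(yaw) Ry(pitch) Rx(roll)).
In Python, from plant import get_obs, snapshot, close_job, spot_in, spot_point gives the robot as it stands.
- The arm moves only by the tool play_rows, never from a script. Its argument "plan" is a list of rows, each a list of 6 numbers: the shift along the tool's x, y, z in cm, then the turn, a rotation vector about the tool's x, y, z in degrees. A call has 1 to 20 rows; each row shifts and turns the commanded pose from where the row before left it, along the tool's axes as they then stand; what a row does not reach is not made up. A row lasts 1/12 s, in which the tool goes at most 41.7 mm and 7.16 degrees, less where a joint would pass 70% of its speed; a pose out of reach is approached as far as the arm can. A call is refused whole if a number of a shift passes 4.17 or a number of a turn 7.16, either way. A call with a gripper value outside its range is refused whole. "grip" is the finger opening in cm, from 0 to 8.76, set as the call begins (left out, the last holds). The fingers move at their own pace and stop on an object; the grip force is fixed at half the most. Time passes only in rows, so rows that do not move let the fingers close. It gives the time, the measured TCP pose, the force, the opening and the grip force at its end, in the units of the state.
- get_obs(): the state, without advancing time (a new reading comes with each control period).
- snapshot(name): name is "scene" or "top" or "wrist"; returns a dict with "frame" (384x512x3 uint8, red, green, blue), "fx", "fy", "cx", "cy" (pixels), "position" and "attitude" of the camera in the world. Camera axes: x right, y down, z forward; pixel columns grow to the right and rows downward; lengths in m; the calibration is good to about 2 mm. A picture is of the moment at which its call begins. There is no depth.
- close_job(): hands the job in; it is judged then, once.
Trained networks look in the newest picture that a camera, given by its name, has taken for a name from the list of things; names that differ only in an ending like _2 or _b are one class to them, and where a whole thing is asked for, a point or a joint stands for the part that bears it (a point fixed in the world has none). Each returns a list of dicts, best first, with "score" (0 to 1); they miss things now and then, are a little off and sometimes report something else, mostly with a low value. They report only what shows in the picture. A call takes as long as a camera call.
- spot_in(camera, thing): "position" ([x, y, z] in m, in world coordinates, good to about 4 mm: the middle of the surface that is visible of it).
- spot_point(camera, thing): "position" ([x, y, z] in m, in world coordinates, good to about 4 mm: a listed point, or the origin of a listed thing).
The state is a dict: "clock": time; "joint_pos": joint angles; "qvel": joint speeds; "tau": joint torques, N m; "tool_pos": TCP position; "orientation": TCP orientation; "force": force on the tool from outside, world axes, zero at the start; "moment": the same for the moment, N m; "opening": finger opening in m; "gripper_force": force on a finger pad.
Only numpy, scipy, OpenCV 4.12 (cv2) and the standard library are available. Lean on these libraries where they do the work, as an engineer would, in place of code of your own. Each camera call takes 0.05 s, during which the arm holds its last target. There are 200 camera calls.

## Working session

There is one attempt and no reset: what is moved stays moved. The work goes in short steps, Python scripts to look and compute and a tool call to move; the robot and the scene stay as the last step left them, time stands still between calls to the robot, and variables do not carry over. Pictures are saved under pics/ and viewed, at most 10 in all, crops included, and the job is handed in when it is done.

Besides the shell and the picture viewer there is one more tool, called after "Request:" as name(argument=value, ...), one argument or row to a line, values as JSON. play_rows: Moves the arm, as the interface text tells. Its arguments: {"type":"object","properties":{"plan":{"type":"array","items":{"type":"array","items":{"type":"number"}}},"grip":{"type":"number"}},"required":["plan"]}

```bash
mkdir -p pics; python3 - <<'E'
from plant import *
import cv2,numpy as np
o=get_obs();print(o)
for c in ("scene","top"):
    s=snapshot(c);cv2.imwrite(f"pics/{c}0.png",s["frame"][:,:,::-1])
    print(c,{k:v for k,v in s.items() if k!="frame"})
    for t in "isolator handle_tip beacon mat selector selector_mark oiler black_flange jar mug tray red_flange wrench".split():
        for f in (spot_point,):
            r=f(c,t)
            print(t,[(np.round(d["position"],3).tolist(),round(d["score"],2)) for d in r[:2]])
print(spot_in("top","beacon")[:1],spot_in("scene","beacon")[:1])
E
```

```text
{'clock': 0.0, 'joint_pos': array([ 8.15366815e+01,  2.05909775e+01,  6.33297793e-01, -2.11560741e-02,
       -7.01358664e+01, -1.65073320e+01]), 'qvel': array([-0.02305476, -0.06686049, -0.09491537, -0.00641536,  0.0654262 ,
       -0.10707161]), 'tau': array([-3.92526545e-04, -5.82717705e+01,  2.93058264e+01,  6.99741304e+00,
        6.99909084e-03, -1.47222440e-04]), 'tool_pos': array([0.28477089, 0.61147467, 0.24462096]), 'orientation': array([ 1.79904658e+02, -7.51443362e-03, -2.49778491e+01]), 'force': array([-0.90485208, -0.09221081,  0.41774665]), 'moment': array([-0.01040823, -0.02249685, -0.01276014]), 'gripper_force': 0.0, 'opening': 0.0877436189743432}
scene {'fx': 382.460171374894, 'fy': 382.460171374894, 'cx': 258.64078852239555, 'cy': 191.03736622915704, 'position': array([1.27954914, 0.64219113, 0.7485137 ]), 'attitude': array([-1.25982967e+02, -6.72994477e-02,  1.31879890e+02])}
isolator [([0.58, -0.246, 0.0], 0.72), ([0.812, -0.018, -0.0], 0.4)]
handle_tip [([0.486, -0.314, 0.054], 0.48)]
beacon [([0.449, -0.288, 0.03], 0.6)]
mat [([0.439, 0.005, -0.0], 0.88)]
selec
[... 666 characters left out ...]
([0.49, -0.315, 0.054], 0.73)]
beacon [([0.452, -0.289, 0.028], 0.72), ([0.624, 0.023, 0.002], 0.33)]
mat [([0.436, 0.004, 0.002], 0.96)]
selector [([0.591, 0.217, 0.003], 0.59)]
selector_mark [([0.58, 0.197, 0.06], 0.77)]
oiler [([0.679, -0.152, 0.004], 0.8)]
black_flange [([0.466, 0.154, 0.001], 0.79), ([0.437, 0.006, 0.002], 0.55)]
jar [([0.465, 0.15, 0.001], 0.68), ([0.625, 0.022, 0.0], 0.57)]
mug [([0.415, -0.466, 0.001], 0.61)]
tray [([0.406, 0.478, 0.0], 0.72)]
red_flange [([0.704, -0.019, 0.002], 0.79), ([0.584, 0.198, 0.06], 0.35)]
wrench [([0.81, -0.022, -0.001], 0.85)]
[{'position': [0.4647, -0.2406, 0.0414], 'score': 0.89}] [{'position': [0.4752, -0.2426, 0.0326], 'score': 0.84}]
```

```bash
python3 - <<'E'
import cv2
a=cv2.imread("pics/top0.png")
cv2.imwrite("pics/t1.png",cv2.resize(a[90:260,300:512],None,fx=3.5,fy=3.5,interpolation=cv2.INTER_CUBIC))
E
```

```text
(no output)
```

View pics/scene0.png

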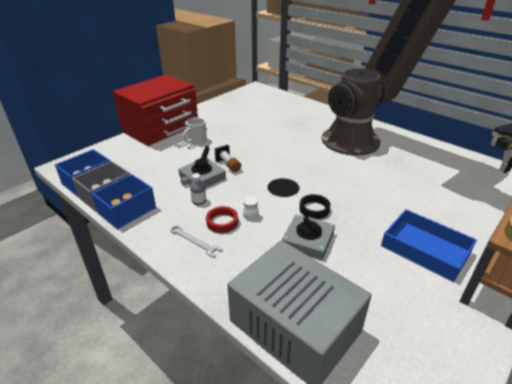

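View pics/t1.png

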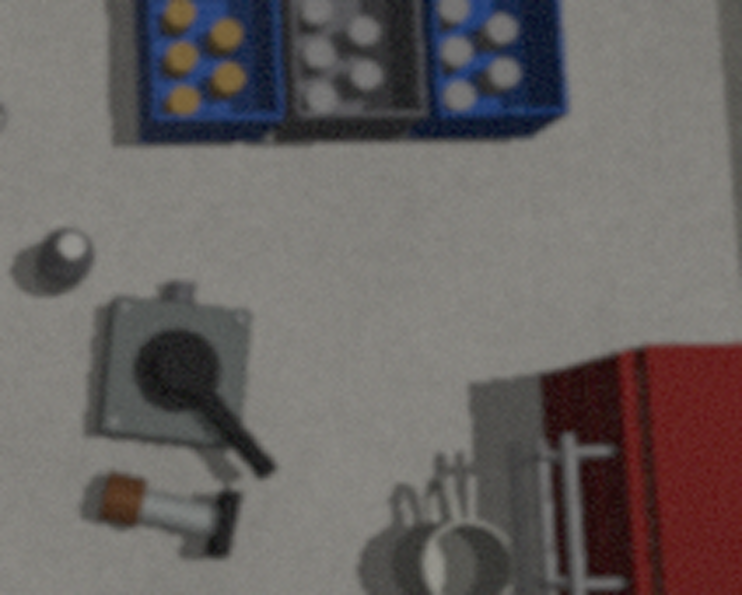

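The scene picture shows the beacon lying in front of the isolator, with the mat at about (284,187). In the top crop the lens is at (122,498), the base at (222,525), the lever tip at (265,470) and the box's front-left corner at (98,432). Next I'll back-project these.

```bash
cat > h.py <<'E'
import numpy as np,cv2
from scipy.spatial.transform import Rotation as R
def cam(s): return R.from_euler('xyz',s["attitude"],degrees=True).as_matrix()
def back(s,u,v,z):
    d=cam(s)@np.array([(u-s["cx"])/s["fx"],(v-s["cy"])/s["fy"],1]); p=s["position"]
    return p+d*(z-p[2])/d[2]
def proj(s,P):
    q=(np.atleast_2d(P)-s["position"])@cam(s); return np.c_[q[:,0]/q[:,2]*s["fx"]+s["cx"],q[:,1]/q[:,2]*s["fy"]+s["cy"]]
E
python3 - <<'E'
from h import *
from plant import *
s=snapshot("top")
for n,u,v,z in [("lens L",104,492,.022),("lens c",123,499,.024),("lens R",143,502,.024),("post near base",212,517,.027),("base top edge l",238,490,.05),("base bottom",222,556,.05),("base bot left",205,552,.05),
  ("box FL",98,432,.036),("box RL",110,298,.036),("box RR",250,310,.036),("tip",265,470,.06),("hub",177,370,.06)]:
    print(n,np.round(back(s,300+u/3.5,90+v/3.5,z),3))
E
```

```text
lens L [ 0.479 -0.181  0.022]
lens c [ 0.473 -0.197  0.024]
lens R [ 0.47  -0.214  0.024]
post near base [ 0.457 -0.272  0.027]
base top edge l [ 0.478 -0.29   0.05 ]
base bottom [ 0.424 -0.274  0.05 ]
base bot left [ 0.427 -0.26   0.05 ]
box FL [ 0.53  -0.176  0.036]
box RL [ 0.645 -0.19   0.036]
box RR [ 0.633 -0.31   0.036]
tip [ 0.494 -0.31   0.06 ]
hub [ 0.579 -0.241  0.06 ]
```

Request:
play_rows(
  plan=[
    [2.5,3.2,0,0,0,0],
    [2.5,3.2,0,0,0,0],
    [2.5,3.2,0,0,0,0],
    [2.5,3.2,0,0,0,0],
    [2.5,3.2,0,0,0,0],
    [2.5,3.2,0,0,0,0],
    [2.5,3.2,0,0,0,0],
    [2.5,3.2,0,0,0,0],
    [2.5,3.2,0,0,0,0],
    [2.5,3.2,0,0,0,0],
    [2.5,3.2,0,0,0,0],
    [2.5,3.2,0,0,0,0],
    [2.5,3.2,0,0,0,0],
    [2.5,3.2,0,0,0,0],
    [2.5,3.2,0,0,0,0],
    [2.5,3.2,0,0,0,0],
    [2.5,3.2,0,0,0,0],
    [2.5,3.2,0,0,0,0],
    [2.5,3.2,0,0,0,0],
    [2.5,3.2,0,0,0,0],
  ],
  grip=5,
)

```text
clock: 3.22
tool_pos: [0.4681, -0.1816, 0.246]
orientation: [-180.0, -0.1, -25.0]
force: [1.1, 1.3, 0.3]
opening: 0.0502
gripper_force: 0.0
```

Request:
play_rows(
  plan=[
    [0,0,0,0,0,6.6],
    [0,0,0,0,0,6.6],
    [0,0,0,0,0,6.6],
    [0,0,0,0,0,6.6],
    [0,0,0,0,0,6.6],
    [0,0,0,0,0,6.6],
    [0,0,0,0,0,6.6],
    [0,0,0,0,0,6.6],
    [0,0,0,0,0,6.6],
    [0,0,0,0,0,6.6],
    [0,0,0,0,0,6.6],
    [0,0,0,0,0,6.6],
    [0,0,0,0,0,0],
    [0,0,0,0,0,0],
  ],
)

```text
clock: 4.38
tool_pos: [0.4681, -0.1794, 0.2457]
orientation: [-180.0, 0.0, -104.0]
force: [0.2, -0.2, -0.0]
opening: 0.0502
gripper_force: 0.0
```

```bash
python3 - <<'E'
from h import *
from plant import *
o=get_obs();print(o["clock"],o["joint_pos"].round(1),o["tool_pos"].round(4),o["orientation"].round(1),o["opening"])
s=snapshot("wrist");cv2.imwrite("pics/w1.png",s["frame"][:,:,::-1]);print(s["position"],s["attitude"])
for t in ("beacon","handle_tip","isolator"):
  print(t,[(np.round(d["position"],4),round(d["score"],2)) for d in spot_point("wrist",t)[:2]])
print([np.round(d["position"],4) for d in spot_in("wrist","beacon")[:1]])
ax=np.array([.249,.968,0]);b=np.array([.4505,-.2885,.028])
for z in (0,.06,.078,.11): print(z,proj(s,b+ax*z-[0,0,z*.0625]).round(0))
E
```

```text
4.3833 [  1.5   4.  -20.8  -0.  -65.2 -15.5] [ 0.4681 -0.1794  0.2457] [-180.    0. -104.] 0.05015882048866297
[ 0.44986222 -0.24814156  0.3843928 ] [1.64370820e+02 3.65154790e-02 1.66030239e+02]
beacon [(array([ 0.449 , -0.29  ,  0.0279]), 0.62)]
handle_tip [(array([ 0.489 , -0.3198,  0.0556]), 0.84)]
isolator [(array([ 0.5794, -0.2447, -0.0012]), 0.83)]
[array([ 0.4628, -0.2425,  0.0371])]
0 [[249.  64.]]
0.06 [[249. 121.]]
0.078 [[249. 137.]]
0.11 [[249. 164.]]
```

View pics/w1.png

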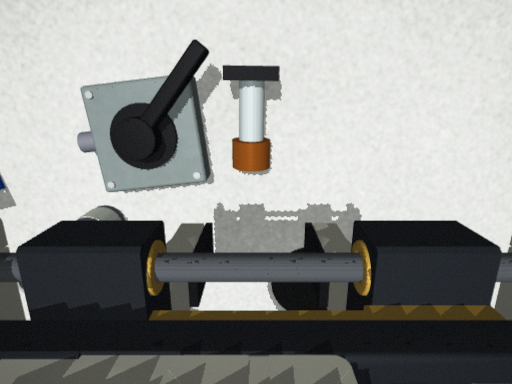

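The wrist picture shows the beacon axis running vertically at column 251, with the base at row 73 and the lens end at row 170. It agrees with my estimate, and the box edge leaves room for the fingers. I'll tilt the tool and go in.

Request:
play_rows(
  plan=[
    [0,0,0,0,5,0],
    [0,0,0,0,5,0],
    [0,0,0,0,5,0],
    [0,0,0,0,5,0],
    [-0.47,-0.16,2,0,0,0],
    [-0.47,-0.16,2,0,0,0],
    [-0.47,-0.16,2,0,0,0],
    [-0.47,-0.16,2,0,0,0],
    [-0.47,-0.16,2,0,0,0],
    [-0.47,-0.16,2,0,0,0],
    [0,0,1.5,0,0,0],
    [0,0,1.5,0,0,0],
    [0,0,1.5,0,0,0],
    [0,0,1.0,0,0,0],
    [0,0,0,0,0,0],
    [0,0,0,0,0,0],
  ],
  grip=4.4,
)

```text
clock: 5.97
tool_pos: [0.469, -0.2143, 0.0713]
orientation: [179.9, -20.0, -104.1]
force: [-0.5, 0.7, 0.5]
opening: 0.0439
gripper_force: 0.0
```

```bash
python3 - <<'E'
from h import *
from plant import *
o=get_obs();print(o["clock"],o["joint_pos"].round(1),o["tool_pos"].round(4),o["orientation"].round(2),o["opening"])
s=snapshot("wrist");cv2.imwrite("pics/w2.png",s["frame"][:,:,::-1])
M=R.from_euler('xyz',o["orientation"],degrees=True).as_matrix()
print(M.T@(np.array([.4655,-.229,.030])-o["tool_pos"])*100)
E
```

```text
5.9667 [  8.4  17.3 -44.6  29.5 -40.  -47.3] [ 0.469  -0.2143  0.0713] [ 179.92  -20.03 -104.12] 0.04387777445764682
[ 0.00622801 -0.02805622  4.40028063]
```

View pics/w2.png

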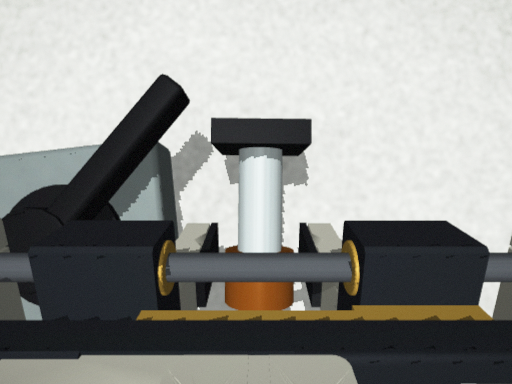

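The post is centred between the fingers at column 260, and the lens is between the finger roots. I'll continue down and close.

Request:
play_rows(
  plan=[
    [0,0,0.6,0,0,0],
    [0,0,0.6,0,0,0],
    [0,0,0.6,0,0,0],
    [0,0,0.6,0,0,0],
    [0,0,0.6,0,0,0],
    [0,0,0,0,0,0],
  ],
)

```text
clock: 6.52
tool_pos: [0.4656, -0.2245, 0.0421]
orientation: [179.9, -20.0, -104.2]
force: [0.5, 0.2, 0.0]
opening: 0.0439
gripper_force: 0.0
```

Request:
play_rows(
  plan=[
    [0,0,0.5,0,0,0],
    [0,0,0.5,0,0,0],
    [0,0,0.3,0,0,0],
    [0,0,0,0,0,0],
    [0,0,0,0,0,0],
  ],
)

```text
clock: 6.93
tool_pos: [0.4654, -0.2285, 0.0309]
orientation: [180.0, -20.0, -104.2]
force: [-0.7, 0.0, 0.6]
opening: 0.0437
gripper_force: 0.0
```

Request:
play_rows(
  plan=[
    [0,0,0,0,0,0],
    [0,0,0,0,0,0],
    [0,0,0,0,0,0],
    [0,0,0,0,0,0],
    [0,0,0,0,0,0],
    [0,0,0,0,0,0],
    [0,0,0,0,0,0],
    [0,0,0,0,0,0],
  ],
  grip=2,
)

```text
clock: 7.6
tool_pos: [0.4656, -0.2283, 0.0312]
orientation: [-180.0, -20.0, -104.2]
force: [-1.5, 3.1, 2.8]
opening: 0.0274
gripper_force: 29.9
```

Request:
play_rows(
  plan=[
    [0.2,0,-0.5,0,0,0],
    [0.4,0,-1,0,0,0],
    [0.5,0,-1.4,0,0,0],
    [0.5,0,-1.4,0,0,0],
    [0.5,0,-1.4,0,0,0],
    [0.5,0,-1.4,0,0,0],
    [0.5,0,-1.4,0,0,0],
    [0.5,0,-1.4,0,0,0],
    [0.5,0,-1.4,0,0,0],
    [0.5,0,-1.4,0,0,0],
    [0.4,0,-1,0,0,0],
    [0,0,0,0,0,0],
  ],
)

```text
clock: 8.6
tool_pos: [0.4665, -0.2282, 0.1789]
orientation: [-179.8, -19.9, -104.2]
force: [-0.6, -0.5, -2.5]
opening: 0.0274
gripper_force: 29.9
```

```bash
python3 - <<'E'
from h import *
from plant import *
o=get_obs();print(o["clock"],o["joint_pos"].round(1),o["tool_pos"].round(4),o["orientation"].round(2),o["opening"],o["gripper_force"],o["force"],o["moment"])
E
```

```text
8.6 [  7.9   9.2 -36.   22.8 -54.7 -37. ] [ 0.4665 -0.2282  0.1789] [-179.82  -19.91 -104.21] 0.02735131940361192 29.906850457191467 [-0.56111579 -0.46333118 -2.46027692] [ 1.64496965 -0.5622905   0.1003774 ]
```

Request:
play_rows(
  plan=[
    [-2,0.8,-0.9,0,0,0],
    [-2,0.8,-0.9,0,0,0],
    [-2,0.8,-0.9,0,0,0],
    [-2,0.8,-0.9,0,0,0],
    [-2,0.8,-0.9,0,0,0],
    [-2,0.8,-0.9,0,0,0],
    [-2,0.8,-0.9,0,0,0],
    [-2,0.8,-0.9,0,0,0],
    [-2,0.8,-0.9,0,0,0],
    [-1.5,0.8,-0.9,0,0,0],
    [0,0,0,0,-3,0],
    [0,0,0,0,-5,0],
    [0,0,0,0,-5,0],
    [0,0,0,0,-5,0],
    [0,0,0,0,-5,0],
    [0,0,0,0,-5,0],
    [0,0,0,0,-5,0],
    [0,0,0,0,-5,0],
    [0,0,0,0,-5,0],
    [0,0,0,0,-5,0],
  ],
)

```text
clock: 10.27
tool_pos: [0.4404, -0.001, 0.195]
orientation: [-179.9, 28.3, -104.1]
force: [-1.5, -0.1, -3.3]
opening: 0.0271
gripper_force: 29.9
```

```bash
python3 - <<'E'
from h import *
from plant import *
o=get_obs();print(o["clock"],o["joint_pos"].round(1),o["tool_pos"].round(4),o["orientation"].round(2),o["opening"],o["gripper_force"],o["force"],o["moment"])
print(R.from_euler('xyz',o["orientation"],degrees=True).as_matrix().round(2))
E
```

```text
10.2667 [ -0.3   2.2 -23.1 -31.6 -61.3   0.8] [ 0.4404 -0.001   0.195 ] [-179.88   28.27 -104.1 ] 0.02714119615297015 29.906955063343048 [-1.45868963 -0.06373219 -3.28952185] [-2.06921006  0.73097709  0.10613802]
[[-0.21 -0.97  0.12]
 [-0.85  0.24  0.46]
 [-0.47 -0.   -0.88]]
```

Request:
play_rows(
  plan=[
    [0,0,0,0,-5,0],
    [0,0,0,0,-5,0],
    [0,0,0,0,-5,0],
    [0,0,0,0,-5,0],
    [0,0,0,0,-5,0],
    [0,0,0,0,-5,0],
    [0,0,0,0,-5,0],
    [0,0,0,0,-5,0],
    [0,0,0,0,-5,0],
    [0,0,0,0,0,0],
    [0,0,0,0,0,0],
  ],
)

```text
clock: 11.18
tool_pos: [0.4402, -0.0021, 0.1926]
orientation: [179.0, 72.9, -105.3]
force: [0.5, -0.3, -1.0]
opening: 0.0274
gripper_force: 29.9
```

```bash
python3 - <<'E'
from h import *
from plant import *
o=get_obs();print(o["clock"],o["joint_pos"].round(1),o["tool_pos"].round(4),o["orientation"].round(2),o["opening"],o["gripper_force"],o["force"])
M=R.from_euler('xyz',o["orientation"],degrees=True).as_matrix();print(M.round(3))
fs=[]
s=snapshot("wrist");fs.append(s["frame"])
for c in("scene","top"):
    s=snapshot(c);p=proj(s,o["tool_pos"])[0].astype(int);print(c,p)
    f=s["frame"][max(p[1]-50,0):p[1]+50,p[0]-66:p[0]+67];fs.append(cv2.resize(f,(512,384),interpolation=cv2.INTER_CUBIC))
    print([(np.round(d["position"],4),round(d["score"],2)) for d in spot_point(c,"beacon")[:1]])
cv2.imwrite("pics/c1.png",cv2.resize(np.hstack(fs[:2]),(800,300))[:,:,::-1])
cv2.imwrite("pics/scene_full.png",snapshot("scene")["frame"][:,:,::-1])
E
```

```text
11.1833 [-33.5  25.7 -17.3 -64.5 -91.8  46. ] [ 0.4402 -0.0021  0.1926] [ 178.96   72.93 -105.3 ] 0.02738234261139246 29.910955131053925 [ 0.50997301 -0.32169694 -1.04319233]
[[-0.077 -0.969  0.235]
 [-0.283  0.247  0.927]
 [-0.956  0.005 -0.294]]
scene [284 135]
[(array([0.4413, 0.0034, 0.1306]), 0.6)]
top [270 243]
[(array([0.4426, 0.0045, 0.1361]), 0.9)]
```

View pics/c1.png

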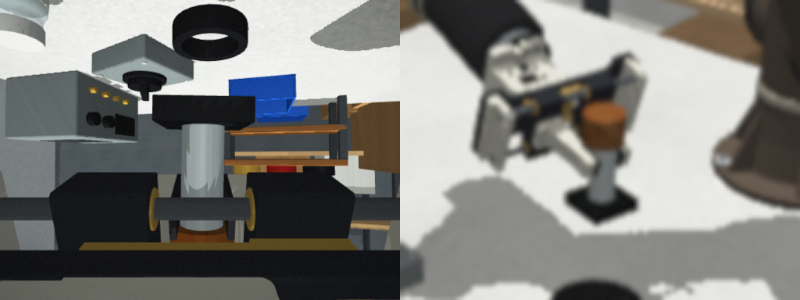

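It is upright: the wrist view shows the post vertical and the scene crop shows the base level, both agreeing with the detections. Lowering to just above the mat.

Request:
play_rows(
  plan=[
    [1.1,0.05,0.3,0,0,0],
    [1.1,0.05,0.3,0,0,0],
    [1.1,0.05,0.3,0,0,0],
    [1.1,0.05,0.3,0,0,0],
    [1.1,0.05,0.3,0,0,0],
    [1.1,0.05,0.3,0,0,0],
    [1.1,0.05,0.3,0,0,0],
    [1.1,0.05,0.3,0,0,0],
    [1.1,0.05,0.3,0,0,0],
    [1.1,0.05,0.3,0,0,0],
    [0,0,0,0,0,0],
    [0,0,0,0,0,0],
  ],
)

```text
clock: 12.48
tool_pos: [0.4345, -0.0034, 0.0802]
orientation: [179.6, 73.0, -104.5]
force: [0.3, 0.1, -2.2]
opening: 0.0273
gripper_force: 29.9
```

```bash
python3 - <<'E'
from h import *
from plant import *
o=get_obs();print(o["clock"],o["joint_pos"].round(1),o["tool_pos"].round(4),o["orientation"].round(2),o["force"])
M=R.from_euler('xyz',o["orientation"],degrees=True).as_matrix();print(M.round(3))
fs=[]
for c in("scene","top"):
    s=snapshot(c);p=proj(s,o["tool_pos"])[0].astype(int)
    f=s["frame"][max(p[1]-37,0):p[1]+38,p[0]-50:p[0]+50];fs.append(cv2.resize(f,(400,300),interpolation=cv2.INTER_CUBIC))
    for t in("beacon","mat"):print(t,[(np.round(d["position"],4),round(d["score"],2)) for d in spot_point(c,t)[:1]])
cv2.imwrite("pics/c2.png",np.hstack(fs)[:,:,::-1])
E
```

```text
12.4833 [-34.   38.6 -18.9 -64.4 -85.9  59.4] [ 0.4345 -0.0034  0.0802] [ 179.65   73.04 -104.51] [ 0.32498504  0.08473736 -2.24945523]
[[-0.073 -0.97   0.234]
 [-0.282  0.245  0.928]
 [-0.957  0.002 -0.292]]
beacon [(array([0.4385, 0.0021, 0.0193]), 0.97)]
mat [(array([0.4392, 0.0042, 0.0027]), 0.66)]
beacon [(array([0.4343, 0.0015, 0.0222]), 0.57)]
mat [(array([0.4347, 0.0043, 0.0036]), 0.78)]
```

View pics/c2.png

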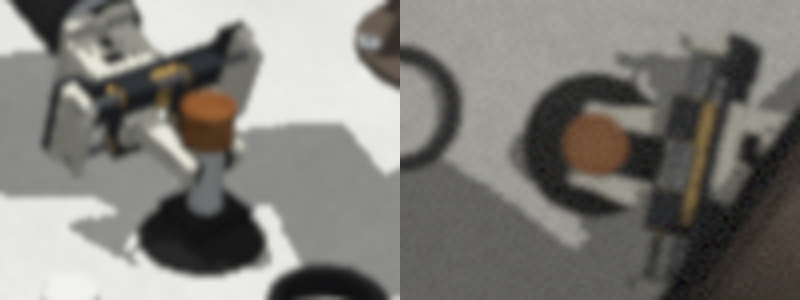

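The picture shows the beacon just above the mat and close to its centre. A small correction, then down to contact.

Request:
play_rows(
  plan=[
    [0.4,0,0.2,0,0,0],
    [0.4,0,0.2,0,0,0],
    [0.4,-0.05,0.2,0,0,0],
    [0,0,0,0,0,0],
    [0,0,0,0,0,0],
  ],
)

```text
clock: 13.2
tool_pos: [0.4356, -0.0013, 0.0672]
orientation: [179.8, 73.0, -104.4]
force: [-0.3, -0.3, -2.4]
opening: 0.027
gripper_force: 29.9
```

Request:
play_rows(
  plan=[
    [0.15,0,0.05,0,0,0],
    [0,0,0,0,0,0],
    [0,0,0,0,0,0],
  ],
)

```text
clock: 13.45
tool_pos: [0.4357, -0.0014, 0.066]
orientation: [180.0, 73.0, -104.2]
force: [0.0, -0.5, -2.9]
opening: 0.0274
gripper_force: 29.9
```

Request:
play_rows(
  plan=[
    [0.15,0,0.05,0,0,0],
    [0,0,0,0,0,0],
    [0,0,0,0,0,0],
  ],
)

```text
clock: 13.7
tool_pos: [0.4358, -0.0014, 0.0645]
orientation: [-180.0, 73.0, -104.1]
force: [0.5, -0.2, -1.4]
opening: 0.0273
gripper_force: 29.9
```

Request:
play_rows(
  plan=[
    [0.15,0,0.05,0,0,0],
    [0,0,0,0,0,0],
    [0,0,0,0,0,0],
  ],
)

```text
clock: 13.95
tool_pos: [0.4355, -0.0013, 0.0642]
orientation: [-179.8, 73.1, -103.9]
force: [-2.2, -3.6, 7.8]
opening: 0.0275
gripper_force: 29.9
```

Contact. Releasing and backing out with the fingers wide enough to clear the lens.

Request:
play_rows(
  plan=[
    [0,0,0,0,0,0],
    [0,0,0,0,0,0],
    [0,0,0,0,0,0],
    [0,0,0,0,0,0],
    [0,0,0,0,0,0],
    [0,0,0,0,0,0],
  ],
  grip=6.6,
)

```text
clock: 14.45
tool_pos: [0.4357, -0.0012, 0.0628]
orientation: [180.0, 73.0, -104.2]
force: [-0.4, 0.3, -1.0]
opening: 0.0616
gripper_force: 0.0
```

Request:
play_rows(
  plan=[
    [0,0,-0.5,0,0,0],
    [0,0,-1,0,0,0],
    [0,0,-1,0,0,0],
    [0,0,-1.5,0,0,0],
    [0,0,-1.5,0,0,0],
    [0,0,-1.5,0,0,0],
    [0,0,-1.5,0,0,0],
    [0,0,0,0,0,0],
  ],
)

```text
clock: 15.12
tool_pos: [0.4156, -0.0837, 0.0883]
orientation: [-179.6, 72.9, -103.9]
force: [0.2, -0.5, 0.8]
opening: 0.0659
gripper_force: 0.0
```

```bash
python3 - <<'E'
from h import *
from plant import *
o=get_obs();print(o["clock"],o["joint_pos"].round(1),o["tool_pos"].round(4),o["orientation"].round(2),o["force"],o["opening"])
fs=[]
for c in("scene","top"):
    s=snapshot(c);p=proj(s,[.437,.004,.05])[0].astype(int)
    f=s["frame"][max(p[1]-37,0):p[1]+38,p[0]-50:p[0]+50];fs.append(cv2.resize(f,(400,300),interpolation=cv2.INTER_CUBIC))
    for t in("beacon","mat","handle_tip"):print(t,[(np.round(d["position"],4),round(d["score"],2)) for d in spot_point(c,t)[:1]])
cv2.imwrite("pics/c3.png",np.hstack(fs)[:,:,::-1])
E
```

```text
15.1167 [-40.8  39.2 -14.5 -58.8 -90.8  58.1] [ 0.4156 -0.0837  0.0883] [-179.61   72.89 -103.88] [ 0.20618714 -0.51002725  0.8477363 ] 0.06587444257437679
beacon [(array([0.4364, 0.0025, 0.0022]), 0.74)]
mat [(array([0.4396, 0.0026, 0.0034]), 0.65)]
handle_tip [(array([ 0.4871, -0.3114,  0.0542]), 0.55)]
beacon [(array([0.4369, 0.0026, 0.0035]), 0.88)]
mat [(array([0.435 , 0.0047, 0.0025]), 0.82)]
handle_tip [(array([ 0.489 , -0.3143,  0.0565]), 0.97)]
```

View pics/c3.png

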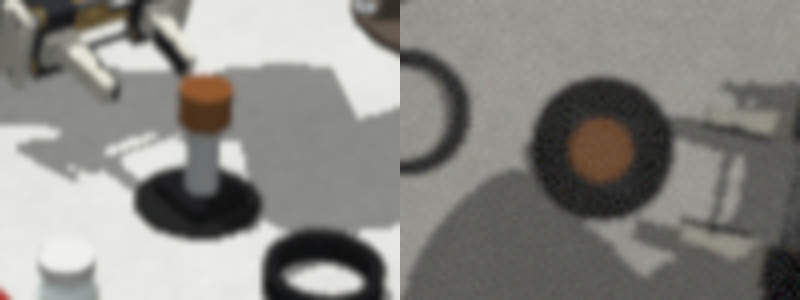

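The beacon stands upright on the mat, about 2 mm from the centre, and the hand is clear. I'll lift, turn the tool back to vertical and close the fingers.

Request:
play_rows(
  plan=[
    [-1.9,0,-0.6,0,0,0],
    [-1.9,0,-0.6,0,0,0],
    [-1.9,0,-0.6,0,0,0],
    [-1.9,0,-0.6,0,0,0],
    [-1.9,0,-0.6,0,0,0],
    [-1.9,0,-0.6,0,0,0],
    [-1.9,0,-0.6,0,0,0],
    [-1.9,0,-0.6,0,0,0],
    [0,0,-4,0,0,0],
    [0,0,-4,0,0,0],
  ],
  grip=0,
)

```text
clock: 16.35
tool_pos: [0.3963, -0.155, 0.2722]
orientation: [-179.7, 73.0, -103.7]
force: [0.8, -0.5, -1.0]
opening: 0.0047
gripper_force: 0.0
```

Request:
play_rows(
  plan=[
    [0,0,0,0,5,0],
    [0,0,0,0,5,0],
    [0,0,0,0,5,0],
    [0,0,0,0,5,0],
    [0,0,0,0,5,0],
    [0,0,0,0,5,0],
    [0,0,0,0,5,0],
    [0,0,0,0,5,0],
    [0,0,0,0,5,0],
    [0,0,0,0,5,0],
    [0,0,0,0,5,0],
    [0,0,0,0,5,0],
    [0,0,0,0,5,0],
    [0,0,0,0,5,0],
    [0,0,0,0,3,0],
    [0,0,0,0,0,0],
    [0,0,0,0,0,0],
  ],
)

```text
clock: 17.77
tool_pos: [0.3965, -0.1545, 0.2702]
orientation: [180.0, 0.1, -104.0]
force: [1.3, -0.0, -0.1]
opening: 0.0005
gripper_force: 0.0
```

```bash
python3 - <<'E'
from h import *
from plant import *
o=get_obs();print(o["clock"],o["joint_pos"].round(1),o["tool_pos"].round(4),o["orientation"].round(2),o["opening"])
M=R.from_euler('xyz',o["orientation"],degrees=True).as_matrix()
c=np.array([.5805,-.2455,0]);off=np.deg2rad(219)
def pt(a,r,z): return c+[r*np.cos(np.deg2rad(a)),r*np.sin(np.deg2rad(a)),z]
P=[o["tool_pos"],pt(249,.1,.2),pt(249,.1,.066)]+[pt(a,.09,.066) for a in (230,215,200,185,170,155)]
for a,b in zip(P,P[1:]): print(b.round(3),(M.T@(b-a)*100).round(2))
E
```

```text
17.7667 [  5.4  -4.9 -26.3  -0.1 -68.7 -19.4] [ 0.3965 -0.1545  0.2702] [ 1.7996e+02  7.0000e-02 -1.0398e+02] 0.0005340388021676587
[ 0.545 -0.339  0.2  ] [ 14.32 -18.84   6.99]
[ 0.545 -0.339  0.066] [ 2.00e-02 -1.00e-02  1.34e+01]
[ 0.523 -0.314  0.066] [-1.84  2.73  0.  ]
[ 0.507 -0.297  0.066] [-1.3   1.96  0.  ]
[ 0.496 -0.276  0.066] [-1.76  1.56  0.  ]
[ 0.491 -0.253  0.066] [-2.1   1.05  0.  ]
[ 0.492 -0.23   0.066] [-2.3   0.47  0.  ]
[ 0.499 -0.207  0.066] [-2.35 -0.14  0.  ]
```

Request:
play_rows(
  plan=[
    [1.8,-2.35,0.87,0,0,0],
    [1.8,-2.35,0.87,0,0,0],
    [1.8,-2.35,0.87,0,0,0],
    [1.8,-2.35,0.87,0,0,0],
    [1.8,-2.35,0.87,0,0,0],
    [1.8,-2.35,0.87,0,0,0],
    [1.8,-2.35,0.87,0,0,0],
    [1.8,-2.35,0.87,0,0,0],
    [0,0,0,0,0,0],
    [0,0,2,0,0,0],
    [0,0,2,0,0,0],
    [0,0,2,0,0,0],
    [0,0,2,0,0,0],
    [0,0,2,0,0,0],
    [0,0,2,0,0,0],
    [0,0,1.4,0,0,0],
    [0,0,0,0,0,0],
    [0,0,0,0,0,0],
  ],
)

```text
clock: 19.27
tool_pos: [0.5429, -0.3421, 0.0661]
orientation: [179.9, 0.0, -104.3]
force: [0.9, 0.3, 0.2]
opening: 0.0009
gripper_force: 0.0
```

```bash
python3 - <<'E'
from h import *
from plant import *
o=get_obs();print(o["clock"],o["joint_pos"].round(1),o["tool_pos"].round(4),o["orientation"].round(2),o["force"])
s=snapshot("wrist");cv2.imwrite("pics/w4.png",s["frame"][:,:,::-1])
E
```

```text
19.2667 [-14.8  26.6 -15.5  -0.1 -47.9   0.6] [ 0.5429 -0.3421  0.0661] [ 1.7989e+02  5.0000e-02 -1.0425e+02] [0.85197458 0.30285905 0.21498329]
```

View pics/w4.png

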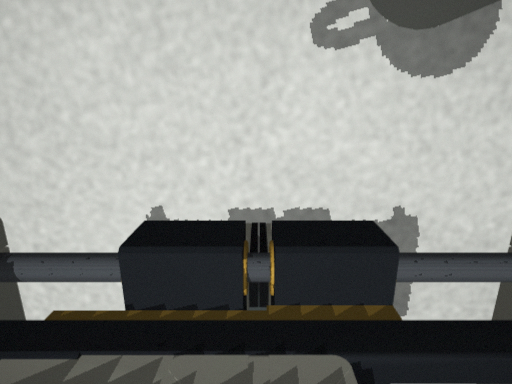

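The wrist view shows free bench around the closed fingers, with the mug well away at top right and the lever hidden under the gripper. Pushing along the arc.

Request:
play_rows(
  plan=[
    [-1.1,1.3,0,0,0,0],
    [-1.1,1.3,0,0,0,0],
    [-0.65,1.0,0,0,0,0],
    [-0.65,1.0,0,0,0,0],
    [-0.9,0.8,0,0,0,0],
    [-0.9,0.8,0,0,0,0],
    [0,0,0,0,0,0],
  ],
)

```text
clock: 19.9
tool_pos: [0.498, -0.2745, 0.0693]
orientation: [-179.7, 0.0, -104.1]
force: [0.5, -1.6, 0.8]
opening: 0.0001
gripper_force: 0.6
```

Request:
play_rows(
  plan=[
    [-1.05,0.5,0,0,0,0],
    [-1.05,0.5,0,0,0,0],
    [-1.15,0.25,0,0,0,0],
    [-1.15,0.25,0,0,0,0],
    [-1.2,0,0,0,0,0],
    [-1.2,0,0,0,0,0],
    [0,0,0,0,0,0],
    [0,0,0,0,0,0],
  ],
)

```text
clock: 20.57
tool_pos: [0.4992, -0.2041, 0.0668]
orientation: [180.0, -0.0, -104.1]
force: [0.8, 0.1, -1.1]
opening: 0.0003
gripper_force: 0.0
```

Request:
play_rows(
  plan=[
    [0.5,0,0,0,0,0],
    [0.5,0,0,0,0,0],
    [0,0,-2,0,0,0],
    [0,0,-3,0,0,0],
    [0,0,-3,0,0,0],
    [0,0,-3,0,0,0],
    [0,0,-3,0,0,0],
    [0,0,-3,0,0,0],
    [0,0,0,0,0,0],
  ],
)

```text
clock: 21.32
tool_pos: [0.4987, -0.2167, 0.2433]
orientation: [-179.5, -0.0, -104.2]
force: [0.5, -1.0, 0.7]
opening: 0.0005
gripper_force: 0.0
```

```bash
python3 - <<'E'
from h import *
from plant import *
o=get_obs();print(o["clock"],o["tool_pos"].round(4),o["force"])
c=np.array([.5805,-.2455,.055])
print("expected tip",c+.115*np.array([np.cos(np.deg2rad(129)),np.sin(np.deg2rad(129)),0]))
for n in("scene","top","wrist"):
    s=snapshot(n)
    for t in("handle_tip","beacon","selector_mark","oiler","jar","mug"):print(n,t,[(np.round(d["position"],4),round(d["score"],2)) for d in spot_point(n,t)[:1]])
    cv2.imwrite(f"pics/f_{n}.png",s["frame"][:,:,::-1])
a=cv2.imread("pics/f_scene.png")[90:260,130:380];b=cv2.imread("pics/f_wrist.png")
cv2.imwrite("pics/f.png",np.hstack([cv2.resize(a,(400,300)),cv2.resize(b,(400,300))]))
E
```

```text
21.3167 [ 0.4987 -0.2167  0.2433] [ 0.54873999 -0.96713314  0.73985576]
expected tip [ 0.50812816 -0.15612821  0.055     ]
scene handle_tip [(array([ 0.5941,  0.2174, -0.0036]), 0.66)]
scene beacon [(array([0.437 , 0.0021, 0.0039]), 0.76)]
scene selector_mark [(array([0.5826, 0.1953, 0.0621]), 0.63)]
scene oiler [(array([ 0.6775, -0.1503, -0.0019]), 0.55)]
scene jar [(array([ 0.6184,  0.0279, -0.    ]), 0.64)]
scene mug [(array([ 0.4153, -0.467 ,  0.0042]), 0.74)]
top handle_tip []
top beacon []
top selector_mark [(array([0.5801, 0.196 , 0.0574]), 0.85)]
top oiler [(array([ 0.6773, -0.1526,  0.0014]), 0.68)]
top jar []
top mug [(array([ 0.4136, -0.4701, -0.0024]), 0.88)]
wrist handle_tip [(array([ 0.5097, -0.1573,  0.0552]), 0.78)]
wrist beacon []
wrist selector_mark []
wrist oiler [(array([ 6.810e-01, -1.522e-01, -3.000e-04]), 0.94)]
wrist jar []
wrist mug []
```

View pics/f.png

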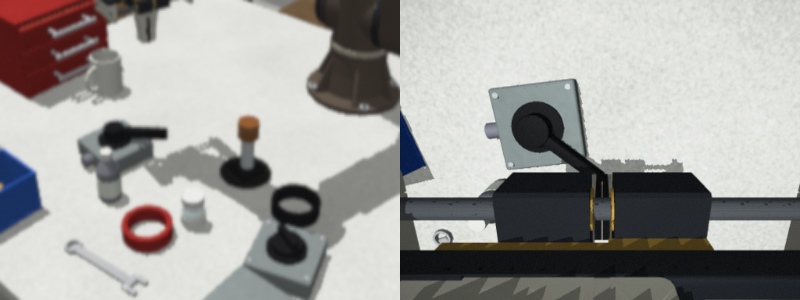

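The lever tip is at (0.510, -0.157), within 2 mm of the expected on-stop position. The beacon stands on the mat at about (247,150), nothing else has moved, and the gripper is clear. Handing in.

```bash
python3 -c "
from plant import *
print(close_job())"
```

```text
the job is handed in; nothing more can be done
None
```

The beacon stands upright about 2 mm from the mat's centre and was released before the isolator's lever was thrown. The lever is on its on stop. The selector knob and the bystanders I re-checked (oiler, jar, mug) have not moved, and I handed the job in at about 21 s; no verdict came back.

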